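# Fit the red protective cover to the telescope mouth

### The arm

A 6-joint arm with a two-finger parallel gripper is mounted at the origin on the work surface. World frame = base frame: x ahead of the robot, y to its left, z up, the work surface at z = 0. Lengths are in m, angles in rad, forces in N, time in s.
With the tool pointing down it reaches from about 0.25 to 0.775 m from the base axis. Payload 4 kg.
Tool frame: the origin (TCP) lies at the very end of the fingers, on their centre line; the grasp point (between the pads) lies 19 mm behind it; z points along the fingers, x is the direction in which the jaws open and shut, and the axes are right-handed (so a half turn about z gives the same grasp; the last joint's range is limited). The gripper opens to 85 mm and grips with 20 to 120 N. Pads are 22 mm wide; open, the fingers measure 114 mm over their backs; the gripper's body (76 mm by 85 mm) begins 54 mm behind the grasp point. The pads swing forward as they close: fully open they stand 13 mm farther back than shut.
Start: joints at [-1.267, 0.087, 1.371, -0, 1.684, -0.103], TCP at [0.218, -0.505, 0.208] pointing down, gripper open.
Joint ranges: [-3.1, 3.1], [-0.76, 2.03], [0.27, 2.55], [-1.08, 4.22], [0.17, 2.65], [-2.57, 2.57]. Speed limits (rad/s): [2.79, 2.79, 3.14, 3.14, 3.14, 3.14].

### API

Orientations are given as a rotation vector (axis times angle).
In Python, from bench import ctrl, camera, calibration gives the robot as it stands. Calls block until the motion is done:
- ctrl.move_to(position, orientation): joint-space move of the TCP to a pose.
- ctrl.move_l(position, rotation=None, vel=0.15, f_stop=None): straight line of the TCP; rotation=None keeps the orientation; vel is the mean speed in m/s. With f_stop (N) it stops when the force on the tool has changed by that much, and returns True; else False.
- ctrl.goto_joints(angles): joint-space move.
- ctrl.grip(opening, strength=None): finger opening in m; strength is the grip in N (None keeps the last); returns when the fingers have stopped.
- ctrl.sleep(seconds).
- ctrl.solve_ik(position, orientation): joint angles nearest the present ones, or None.
- ctrl.state(): the state.
- camera(name): name is "scene" or "top"; returns the picture (480x640x3 uint8, red, green, blue); there is no depth.
- calibration(name): a dict with "intrinsics" (3x3 intrinsics, pixels), "rvec" (rotation vector, rad) and "tvec" (3), from world to camera coordinates, as OpenCV has them. Camera axes: x right, y down, z forward; pixel columns grow to the right and rows downward; lengths in m; the calibration is good to about 2 mm. A picture is of the moment at which its call begins. calibration takes no time and is no camera call.
A pose or a line that the arm cannot do raises ctrl.PlanningError and nothing moves.
- ctrl.job_done(): hands the job in, once; it reports no verdict.
The state is a dict: "t": time; "joints": joint angles; "dq": joint speeds; "joint_efforts": joint torques, N m; "eef_pos": TCP position; "tcp_rot": TCP orientation; "force": force on the tool from outside, world axes, zero at the start; "torque": the same for the moment, N m; "width": finger opening in m.
Only numpy, scipy, OpenCV 4.12 (cv2) and the standard library are available. Lean on these libraries where they do the work, as an engineer would, in place of code of your own. Each camera call takes 0.05 s, during which the arm holds its last target. There are 200 camera calls.

### The job

Put the red protective cover on the tilted telescope: slip its edge under the two gold claws at the low side of the mouth, let the high side down and press it home until it lies flat and the spring catch has snapped over its edge. Keep off the lens, do not force the cover or shift the telescope, and leave the other things on the bench alone.

Things in the scene. Friction and masses are not known exactly. Their poses are not given: they have to be found in the camera images.
- cover_grip (a point): Centre of the handle bar of the red cover (loose, 0.2 to 0.33 kg, at first flat on the bench): a straight bar 66 mm long, 14 mm wide, 16 mm tall across the middle of the disc, on two posts at its ends, 18 mm free under it. 34 mm above the disc's underside. z: out of the disc's top along its axis; y: along the bar; x: across its width.
- cover: The red cover: aluminium disc 110 mm in diameter, 8 mm thick, lower edge stepped in 1.5 mm, with the bar handle on top (42 mm tall in all). Origin at the centre of the underside, axes as for its handle. It may sit in the telescope at any turn about its own axis.
- seat (a point): Centre of the ring-shaped ledge in the mouth of the black telescope tube, on which the cover's underside must lie. z: out of the mouth; x: up the slope to the catch; -x: down to the claws; y: level. Ledge radius 42.5 to 56.5 mm (inside it the open bore), then a round wall 8 mm high, 139 mm across outside: the cover has 1.5 mm play all round, its top ends level with the wall's.
- claws (a point): Middle of the low side of the mouth, at the claws' tips and underside. Two fixed gold claws, 18 mm wide, stand on the wall 32 degrees either side of -x and reach in to radius 51 mm, underside 11.5 mm and top 16.5 mm above the ledge. So the cover cannot go straight down: its low edge goes in under them with the high edge raised 0.2 to 0.3 rad, slides down to the wall, then the cover is levelled.
- tube (a joint): Lean of the telescope tube from upright towards the claws (rad), 0.15 to 0.38; a stiff clamp holds it still under 25 N on the cover.
- catch (a joint): Travel of the spring catch (m): 0 = sprung out, up to 0.007 pushed back, away from the mouth's centre. The cover's edge pushes it back 1 to 4 mm in passing.
- catch_nose (a point): Tip of the spring catch: steel bolt 18 mm wide in an aluminium housing with black pull knob, on the wall at the high side. Sprung out it reaches in to radius 51 mm, 9.3 to 19 mm above the ledge, its inner face bevelled: the cover's edge pressed down on it pushes it back until it snaps out above the cover. The housing's top is 24 mm above the ledge, its inner end at radius 61 mm.
- press_point (a point): Where to press the cover home: on the disc's top face when seated (8 mm above the ledge), 30 mm up the slope from the seat's centre, between handle and catch. Until the catch has snapped the cover lies on it, its high edge about 15 mm up. The cover's weight does not pass the catch; some 8 to 18 N does.
- lens (a point): Middle of the front lens of the telescope in the bore, 8 mm below the ledge, 84 mm across. Must not be touched by anything.
- telescope: The telescope, fixed to the bench, its mouth leaning roughly towards the robot, turned up to 0.35 rad: ribbed grey foot 190 x 210 x 26 mm, gold fork (cheeks 12 mm thick, 170 mm apart, up to 146 mm) and black tube. Origin on the bench below the fork's trunnion axis, which is 118 mm up; the seat lies 46 mm from that axis along the tube, about 160 mm above the bench.
- cap_grip (a point): Bystander: a smaller black cap of another instrument, diameter 82 mm, with the same kind of bar handle (point at the bar's centre, 38 mm up). Does not fit; leave it alone.
- driver: Bystander: screwdriver with blue handle lying in front of the robot.
- spanner: Bystander: steel spanner lying in front of the robot.
- tape: Bystander: roll of amber tape, 80 mm across, lying flat.
- alcohol: Bystander: white bottle with blue cap, 60 mm across, 150 mm tall.
- bracket: Bystander: gold angle bracket, 70 x 60 x 70 mm.
- module: Bystander: blue electronics module with brass sockets, 85 x 60 x 52 mm.
There are look-alikes about, which are no part of the job. What is meant by the cover is not pink, and is the larger of those in its own colour.

How it is judged:
By the outcome, as a careful person would: the job done as asked, in the order asked, and still so for the second after the job is handed in, with the robot touching nothing.
It also fails if it takes over 51 s, if anything falls off the work surface, if the arm or the gripper's body presses on something with over 40 N, if the wrist force passes 120 N, or if a joint passes its speed limit or range.

## Working session

There is one attempt and no reset: what is moved stays moved. The work goes in short steps, each a Python script; the robot and the scene stay as the last script left them, time stands still between calls to the robot, and variables do not carry over. Pictures are saved under pics/ and viewed, about 8 in all and at most 12, crops included, and the job is handed in when it is done.

```bash
mkdir -p pics; ls; python3 - <<'E'
from bench import ctrl,camera,calibration
import cv2
for n in("scene","top"):
    cv2.imwrite(f"pics/{n}0.png",camera(n)[:,:,::-1]); print(n,calibration(n))
s=ctrl.state();print(s)
E
```

```text
pics
scene {'intrinsics': array([[610.37869178,   0.        , 323.38075458],
       [  0.        , 610.37869178, 235.22296312],
       [  0.        ,   0.        ,   1.        ]]), 'rvec': array([ 0.63797749,  2.49585235, -1.31667188]), 'tvec': array([ 0.48459534, -0.05090569,  2.02498277])}
top {'intrinsics': array([[488.6641925 ,   0.        , 317.53737396],
       [  0.        , 488.6641925 , 241.81533685],
       [  0.        ,   0.        ,   1.        ]]), 'rvec': array([ 2.12714642, -2.17806517,  0.12131449]), 'tvec': array([0.03155415, 0.5600693 , 1.1651186 ])}
{'t': 0.1, 'joints': array([-1.26708915e+00,  8.79129396e-02,  1.37212413e+00, -1.57382098e-05,
        1.68363017e+00, -1.03108937e-01]), 'dq': array([ 0.00052674, -0.00030323, -0.00319759,  0.00084438, -0.00078931,
        0.00020999]), 'joint_efforts': array([ 1.96820445e-03, -3.53017688e+01, -3.14219069e+01, -1.50128290e-04,
        7.94388849e-03, -3.65924464e-06]), 'eef_pos': array([ 0.21746067, -0.50462788,  0.20642818]), 'tcp_rot': array([-2.62330457e+00,  1.72618104e+00,  2.53793167e-03]), 'force': array([0.31407626, 0.40899016, 0.0355296 ]), 'torque': array([ 0.00955996, -0.01925831,  0.01637501]), 'width': 0.08553766119287552}
```

View pics/scene0.png

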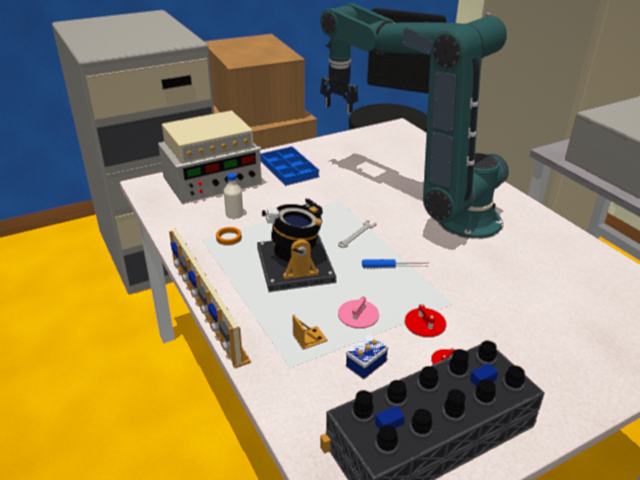

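View pics/top0.png

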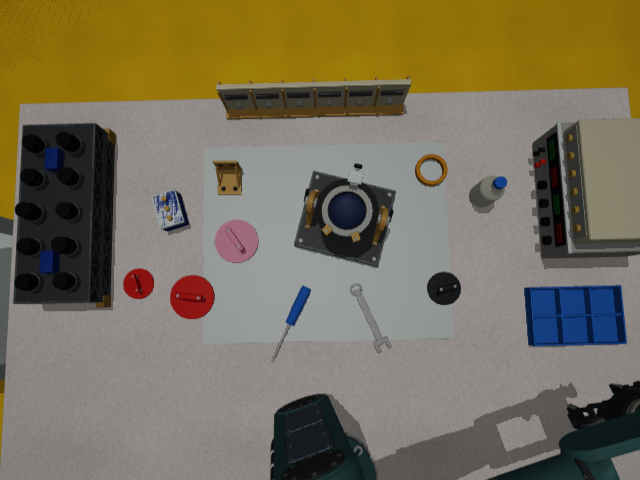

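The top view shows the large red cover at about (192,297) and the small red look-alike at (138,284). The telescope foot is at about (347,218), with the catch at (357,172) and the claws at (327,231) and (352,236). I'll take enlarged crops next.

```bash
python3 - <<'E'
import cv2,numpy as np
t=cv2.imread("pics/top0.png");s=cv2.imread("pics/scene0.png")
def c(im,x,y,w,h,k): return cv2.resize(im[y:y+h,x:x+w],None,fx=k,fy=k,interpolation=cv2.INTER_CUBIC)
a=c(t,290,155,110,115,5)  # 550x575
b=c(t,165,272,50,50,5)    # 250
d=c(s,250,195,90,100,5)   # 450x500
e=c(s,400,295,50,50,5)
out=np.zeros((575,800,3),np.uint8);out[:575,:550]=a;out[:250,550:]=b;out[260:510,550:]=e
cv2.imwrite("pics/c1.png",out)
cv2.imwrite("pics/c2.png",c(s,252,195,90,98,6))
E
```

```text
(no output)
```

View pics/c1.png

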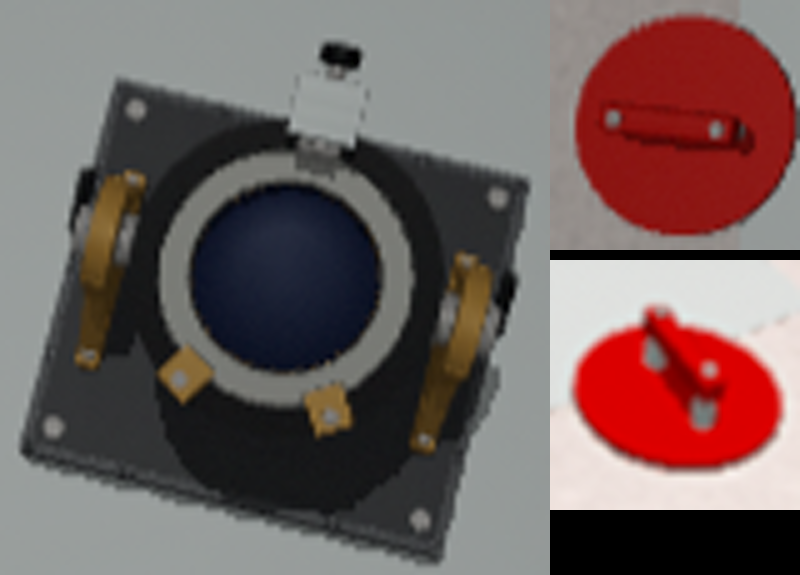

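View pics/c2.png

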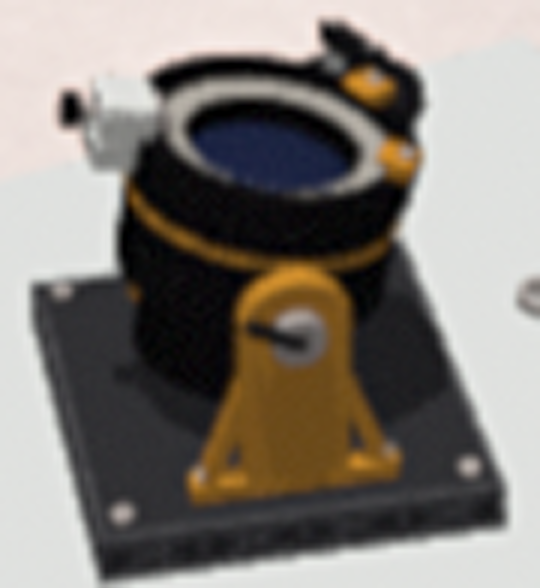

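The crops show the bore rim, the four foot bolts, both claw bolts and the catch clearly. I'll fit poses from both cameras.

```bash
cat > geo.py <<'E'
import numpy as np,cv2
from bench import ctrl,camera,calibration
C={n:calibration(n) for n in("top","scene")}
def proj(n,P):
    c=C[n];return cv2.projectPoints(np.asarray(P,float).reshape(-1,1,3),c["rvec"],c["tvec"],c["intrinsics"],None)[0][:,0]
def tele(p):
    x,y,yaw,l=p[:4]
    h=np.array([np.cos(yaw),np.sin(yaw),0]);Z=np.array([0,0,1.]);Y=np.cross(Z,h)
    zs=np.cos(l)*Z-np.sin(l)*h;xs=np.cos(l)*h+np.sin(l)*Z
    T=np.array([x,y,0]);S=T+.118*Z+.046*zs
    return T,np.c_[h,Y,Z],S,np.c_[xs,Y,zs]
a=np.linspace(0,2*np.pi,181)
circ=lambda r,z:np.c_[r*np.cos(a),r*np.sin(a),z+0*a]
def cdist(pts,poly):   # signed distance of points to a closed projected curve
    q=poly.astype(np.float32).reshape(-1,1,2)
    return np.array([cv2.pointPolygonTest(q,(float(u),float(v)),True) for u,v in pts])
E
cat > fit.py <<'E'
from geo import *
from scipy.optimize import least_squares
im={n:cv2.imread(f"pics/{n}0.png") for n in C}
def blob(mask,seed):
    n,l,_,_=cv2.connectedComponentsWithStats(mask.astype(np.uint8),connectivity=4)
    m=(l==l[seed[1],seed[0]]).astype(np.uint8)
    return m
def contour(m):
    k=8;M=cv2.resize(m*255,None,fx=k,fy=k,interpolation=cv2.INTER_LINEAR)
    c=max(cv2.findContours((M>127).astype(np.uint8),cv2.RETR_EXTERNAL,cv2.CHAIN_APPROX_NONE)[0],key=cv2.contourArea)[:,0]
    return (c[::10]+.5)/k-.5
bore={}
for n,s in(("top",(347,210)),("scene",(297,219))):
    g=cv2.cvtColor(im[n],cv2.COLOR_BGR2GRAY)
    m=blob(g<(85 if n=="top" else 95),s);bore[n]=contour(m)
    print(n,"bore",m.sum(),cv2.fitEllipse(bore[n].astype(np.float32)))
tp=lambda L:(np.array(L)+.5)/5-.5+[290,155]
sp=lambda L:(np.array(L)+.5)/6-.5+[252,195]
bt=tp([(136,110),(498,198),(420,520),(54,427)]);bs=sp([(62,290),(470,465),(122,513)])
ct=tp([(180,378),(331,415)]);cs=sp([(402,155),(377,80)])
def res(p,full=False):
    T,F,S,R=tele(p);bx,by,ox,rc=p[4:8];of={"top":p[8:10],"scene":p[10:12]}
    r=[];pp=lambda n,P:proj(n,P)+of[n]
    B=lambda sg:np.array([T+F@[ox+i*bx,j*by,.028] for i,j in sg])
    r.append((pp("top",B([(1,1),(1,-1),(-1,-1),(-1,1)]))-bt).ravel())
    r.append((pp("scene",B([(1,-1),(-1,1),(1,1)]))-bs).ravel())
    cl=np.array([S+R@[-rc*np.cos(.5585),j*rc*np.sin(.5585),.018] for j in(1,-1)])
    r.append((pp("top",cl)-ct).ravel());r.append((pp("scene",cl)-cs).ravel())
    for n in C: r.append(cdist(bore[n],pp(n,S+circ(.0425,0)@R.T))/np.sqrt(len(bore[n])/12))
    if full:
        for q in r:print(np.round(q,1) if len(q)<20 else np.round(np.std(q)*np.sqrt(len(q)/12),2))
    return np.r_[np.concatenate(r),p[8:]/1.0,ox*0+p[6]*200]
# rough start from top: foot centre
p0=np.r_[.5,0,0,.25,.08,.09,0,.06,0,0,0,0]
best=least_squares(res,p0,loss="soft_l1",x_scale=np.r_[.01,.01,.05,.05,.01,.01,.01,.01,1,1,1,1])
p=best.x;res(p,True);print(np.round(p,4),best.cost)
T,F,S,R=tele(p);print("seat",S);np.save("tele.npy",p)
# cover
def red(n,seed):
    h=cv2.cvtColor(im[n],cv2.COLOR_BGR2HSV);m=((h[...,0]<6)|(h[...,0]>174))&(h[...,1]>190)&(h[...,2]>60)
    m=cv2.morphologyEx(m.astype(np.uint8),cv2.MORPH_CLOSE,np.ones((5,5)));return contour(blob(m,seed))
rt=red("top",(180,310));rs=red("scene",(415,325))
ht=(np.array([(612-550,118),(717-550,130)])+.5)/5-.5+[165,272]
hs=(np.array([(657-550,311-260),(709-550,369-260)])+.5)/5-.5+[400,295]
def rc(q,full=False):
    r=[];o=[p[8:10],p[10:12]]
    for n,cc,of in(("top",rt,o[0]),("scene",rs,o[1])):
        P=circ(.055,.008)+[q[0],q[1],0];Pb=circ(.0535,0)+[q[0],q[1],0]
        hull=cv2.convexHull(np.r_[proj(n,P)+of].astype(np.float32))[:,0]
        d=cdist(cc,hull);r.append(np.clip(d,-2,2)/np.sqrt(len(cc)/12))
    e=np.array([np.cos(q[2]),np.sin(q[2]),0])*q[3]
    for n,hh,of in(("top",ht,o[0]),("scene",hs,o[1])):
        r.append((proj(n,[np.r_[q[:2],.042]+e,np.r_[q[:2],.042]-e])+of-hh).ravel())
    if full:
        for k in r:print(np.round(k,1)[:8])
    return np.concatenate(r)
b=least_squares(rc,[.45,.3,np.pi/2,.027],loss="soft_l1",x_scale=[.01,.01,.05,.01]);rc(b.x,True)
print("cover",b.x,b.cost);np.save("cover.npy",b.x)
E
python3 fit.py
```

```text
top bore 1199 ((346.7208557128906, 209.97952270507812), (38.91278076171875, 39.042667388916016), 36.15872573852539)
scene bore 4053 ((295.2150573730469, 255.36851501464844), (71.7975845336914, 81.96332550048828), 162.95346069335938)
[-10.3  10.8 -15.1  -7.8   1.9 -16.6   6.6   2.9]
[-1.   8.2 -0.1 -3.5 13.6  2.7]
[ 3.7  1.1  2.  -6.7]
[ 0.7 -2.9 -5.4 -0.7]
2.88
24.58
[ 0.6247 -0.0402 -0.0111  0.1625  0.0701  0.0845  0.0035  0.0585  0.2504
 -0.1029 -0.0633  0.1695] 1688.278203107961
seat [ 0.61729625 -0.04010937  0.16339413]
[0.3 0.5 0.4 0.4 0.4 0.5 0.3 0.4]
[-0.4  0.1  0.4  0.6  0.5  0.4  0.6  0.4]
[ 15.   -0.5 -14.2   0.2]
[ 2.5  3.9 -1.1 -4.1]
cover [ 0.43464207  0.33486655  1.91489839 -0.01039763] 46.59772392734706
```

```bash
python3 - <<'E'
s=open("fit.py").read()
s=s.replace("hs=(np.array([(657-550,311-260),(709-550,369-260)])","hs=(np.array([(709-550,369-260),(657-550,311-260)])")
s=s.replace('''    m=blob(g<(85 if n=="top" else 95),s);bore[n]=contour(m)''','''    for th in (85,) if n=="top" else range(110,30,-5):
        m=blob(g<th,s)
        if m.sum()<1500:break
    print(th);bore[n]=contour(m)''')
open("fit.py","w").write(s)
E
python3 fit.py
python3 - <<'E'
import cv2
g=cv2.cvtColor(cv2.imread("pics/scene0.png"),cv2.COLOR_BGR2GRAY)
print(g[208:230:2,276:318:2])
E
```

```text
85
top bore 1199 ((346.7208557128906, 209.97952270507812), (38.91278076171875, 39.042667388916016), 36.15872573852539)
50
scene bore 1210 ((303.60491943359375, 240.24343872070312), (33.518211364746094, 70.5810775756836), 145.09254455566406)
[-10.6  10.6 -15.   -6.3   0.7 -15.6   4.9   2.2]
[-0.1  7.7 -0.3 -2.7 13.3  2.6]
[ 2.5  0.8  0.3 -6.3]
[ 0.7 -3.  -4.7 -0.8]
3.35
16.38
[ 0.6221 -0.0394 -0.0355  0.1403  0.0694  0.085   0.0052  0.0573 -0.2739
 -0.0851 -0.1729  0.2081] 786.5060938078575
seat [ 0.61569033 -0.03917152  0.16354805]
[0.3 0.6 0.5 0.5 0.5 0.6 0.4 0.4]
[-0.4  0.1  0.5  0.7  0.6  0.4  0.7  0.5]
[ 0.2 -0.   0.1 -0.5]
[ 0.2  0.2  0.5 -0.4]
cover [0.43501863 0.33417472 1.45412298 0.0254832 ] 11.71050484247611
[[168  10   3  26  55 105 115 119 121 119 116  93  67  40  10   5  38 133
  152 152 104]
 [218 107  69 138 168 172 157 150 149 148 150 150 163 160 121  85  29  68
  129 131  91]
 [224 169 160 174 144  75  38  20   5   4  14  34  65 105 149 169 142  65
   35  57  39]
 [153 119 145 151  40   3   3   5  11   8  10   7   7   1  30  91 153 169
  115  25   9]
 [130  90 125 110   2  21  27  30  34  36  31  26  21  15   6   5  47 140
  174 124  30]
 [ 69  26 109 151  40  37  36  38  38  36  36  36  37  32  24  13   3  48
  150 171 121]
 [  6  14  36 123 113  40  37  36  38  37  38  38  34  39  35  32  17   7
  111 166 153]
 [  8  13  11  22  86  81  52  41  35  38  35  35  36  38  35  36  30  29
  144 158 114]
 [  3   9   9   9  11  37  59  62  40  40  38  38  37  35  36  40  59 116
  167 134  67]
 [  8  11  10  12   8  11  11  17  16  31  42  40  45  62  62  84 124 101
   71  19  10]
 [ 30   8   7   5  16  11  14  12   9  12  11  14  25  37  34  22  15   9
   13   9   8]]
```

```bash
python3 - <<'E'
s=open("fit.py").read()
s=s.replace("tp=lambda",'bore["scene"]=np.array([(285.5,212),(301.5,212),(283.7,214),(305.8,214),(283,216),(308.7,216),(283.2,218),(310.8,218),(311.5,220),(311.5,222),(293,211)])\ntp=lambda',1).replace("np.r_[.5,0,0,.25","np.r_[.6,-.04,-.24,.25")
open("fit.py","w").write(s)
E
python3 fit.py
cat > ov.py <<'E'
from geo import *
def overlay(im,n,p,of,k,x0,y0,w,h,extra=()):
    T,F,S,R=tele(p);o=cv2.resize(im[y0:y0+h,x0:x0+w],None,fx=k,fy=k,interpolation=cv2.INTER_CUBIC)
    L=[S+circ(.0425,0)@R.T,S+circ(.0565,.008)@R.T,S+circ(.0695,.008)@R.T]
    L.append(T+np.array([[i*.095+p[6],j*.105,.026] for i,j in((1,1),(1,-1),(-1,-1),(-1,1),(1,1))])@F.T)
    for g in(1,-1):
        an=np.pi-g*.5585;u=np.array([np.cos(an),np.sin(an),0]);v=np.array([-u[1],u[0],0])
        L.append(S+np.array([u*r+v*t+[0,0,.0165] for r,t in((.051,-.009),(.051,.009),(.069,.009),(.069,-.009),(.051,-.009))])@R.T)
    L.append(S+np.array([[.051,-.009,.0093],[.051,.009,.0093],[.061,.009,.019],[.061,-.009,.019],[.051,-.009,.0093]])@R.T)
    L+=list(extra)
    for i,P in enumerate(L):
        q=((proj(n,P)+of-[x0,y0]+.5)*k-.5)
        cv2.polylines(o,[np.int32(np.round(q*8))],False,[(0,255,0),(0,255,255),(255,0,255)][i%3],1,cv2.LINE_AA,3)
    return o
E
python3 - <<'E'
from ov import *
p=np.load("tele.npy");A=overlay(cv2.imread("pics/top0.png"),"top",p,p[8:10],4,295,165,100,110)
B=overlay(cv2.imread("pics/scene0.png"),"scene",p,p[10:12],4,255,190,88,110)
cv2.imwrite("pics/ov1.png",np.hstack([A,B]))
E
```

```text
85
top bore 1199 ((346.7208557128906, 209.97952270507812), (38.91278076171875, 39.042667388916016), 36.15872573852539)
50
scene bore 1210 ((303.60491943359375, 240.24343872070312), (33.518211364746094, 70.5810775756836), 145.09254455566406)
[ 0.1 -0.2 -0.1 -0.  -0.1 -0.1 -0.1  0. ]
[-0.  -0.   0.   0.3  0.1  0.2]
[ 0.1 -0.  -0.4  0. ]
[ 0.7 -0.2 -0.5 -0.1]
0.26
[0.5 0.3 1.  0.4 0.8 0.4 0.3 0.2 0.3 0.2 0.8]
[ 0.6239 -0.0502 -0.2728  0.2123  0.083   0.0929 -0.0015  0.063   0.487
  0.2245 -0.277  -0.1246] 2.808511068423015
seat [ 0.61460665 -0.04758255  0.16296772]
[0.3 0.6 0.4 0.5 0.5 0.6 0.4 0.4]
[-0.4  0.   0.4  0.6  0.5  0.4  0.6  0.5]
[ 0.3 -0.1  0.2 -0.5]
[ 0.2  0.3  0.5 -0.2]
cover [0.43589101 0.33585072 1.45441706 0.02545533] 10.720539721851049
```

View pics/ov1.png

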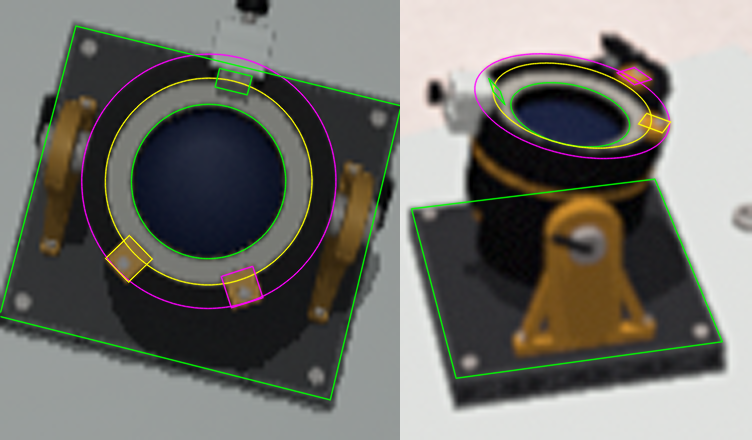

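The fit agrees with the picture, with residuals under about 1 px. I'll grasp the cover now and refine the camera-to-robot registration with it in hand, near the telescope.

```bash
cat >> geo.py <<'E'
from scipy.spatial.transform import Rotation as Ro
def toolpose(P,R,off=.015):  # cover pose -> TCP pose
    return P+off*R[:,2], Ro.from_matrix(np.c_[R[:,0],-R[:,1],-R[:,2]]).as_rotvec()
def seatcover(p,cx,cz,th,cy=0.):   # cover pose in seat frame, high edge raised by th
    T,F,S,R=tele(p)
    return S+R@[cx,cy,cz], R@Ro.from_rotvec([0,-th,0]).as_matrix()
E
cat > a.py <<'E'
from geo import *
q=np.load("cover.npy");p=np.load("tele.npy")
Rc=Ro.from_rotvec([0,0,q[2]-np.pi/2]).as_matrix();P=np.r_[q[:2],0]
for a_ in [(.007,.1,.28),(.007,.017,.28),(-.001,.012,.2),(0,0,0)]:
    pos,rv=toolpose(*seatcover(p,*a_));j=ctrl.solve_ik(pos,rv);print(a_,np.round(pos,3),None if j is None else np.round(j,2))
t0=ctrl.state()["t"]
up,rv=toolpose(P+[0,0,.27],Rc);ctrl.move_to(up,rv);ctrl.grip(.05,60)
lo,_=toolpose(P+[0,0,.06],Rc);ctrl.move_to(lo,rv)
lo,_=toolpose(P,Rc);print("hit",ctrl.move_l(lo,vel=.06,f_stop=8))
s=ctrl.state();print(s["t"],s["eef_pos"],s["force"])
ctrl.grip(0,60);s=ctrl.state();print(s["t"],s["width"],s["force"],s["torque"])
print("lift",ctrl.move_l(up*[1,1,0]+[0,0,.08],vel=.1));s=ctrl.state();print(s["t"],s["width"],s["force"],s["torque"])
E
python3 a.py
```

```text
(0.007, 0.1, 0.28) [ 0.594 -0.042  0.275] [-0.12 -0.17  1.57 -0.07  1.26  0.15]
(0.007, 0.017, 0.28) [ 0.611 -0.047  0.194] [-0.13 -0.12  1.68 -0.08  1.09  0.16]
(-0.001, 0.012, 0.2) [ 0.605 -0.045  0.188] [-0.14 -0.08  1.63 -0.06  1.18  0.15]
(0, 0, 0) [ 0.612 -0.047  0.178] [-0.15  0.08  1.45 -0.03  1.4   0.12]
hit False
5.6 [0.43629259 0.3360936  0.01553998] [-0.18490719  0.22255157 -0.02029238]
6.0417 0.010829081062675924 [-1.18193294 -0.25702161  2.87893326] [-0.06628453  0.18242947  0.00213571]
lift False
6.8417 0.010601923418590595 [ 0.46535199  0.54159849 -2.58973289] [ 0.04996448 -0.04602839 -0.00509487]
```

```bash
cat > b.py <<'E'
from geo import *
q=np.load("cover.npy");p=np.load("tele.npy")
s=ctrl.state();ctrl.move_l(s["eef_pos"]*[1,1,0]+[0,0,.26],vel=.25)
pos,rv=toolpose(*seatcover(p,.02,.07,.25));ctrl.move_to(pos,rv);ctrl.sleep(.3)
s=ctrl.state();print(s["t"],s["eef_pos"],pos,s["tcp_rot"],rv,s["width"],s["force"],s["torque"])
np.savez("hover.npz",pos=s["eef_pos"],rv=s["tcp_rot"])
for n in C: cv2.imwrite(f"pics/{n}1.png",camera(n)[:,:,::-1])
R=Ro.from_rotvec(s["tcp_rot"]).as_matrix();Rc=np.c_[R[:,0],-R[:,1],-R[:,2]];P=s["eef_pos"]-.015*Rc[:,2]
from ov import overlay
ex=[P+circ(.055,.008)@Rc.T,P+np.array([[0,.0255,.042],[0,-.0255,.042]])@Rc.T]
A=overlay(cv2.imread("pics/top1.png"),"top",p,[0,0],4,295,165,100,120,ex)
B=overlay(cv2.imread("pics/scene1.png"),"scene",p,[0,0],4,250,160,98,120,ex)
cv2.imwrite("pics/ov2.png",np.hstack([A,B]))
E
python3 b.py
```

```text
9.525 [ 0.61292443 -0.04634432  0.24910122] [ 0.61279176 -0.04707481  0.24903584] [ 2.97155233 -0.40615109  0.69930595] [ 2.9710092  -0.40776491  0.69917072] 0.010741384311309487 [-0.05177777  0.72437065 -1.28608971] [ 0.03707058  0.43606984 -0.04596686]
```

View pics/ov2.png

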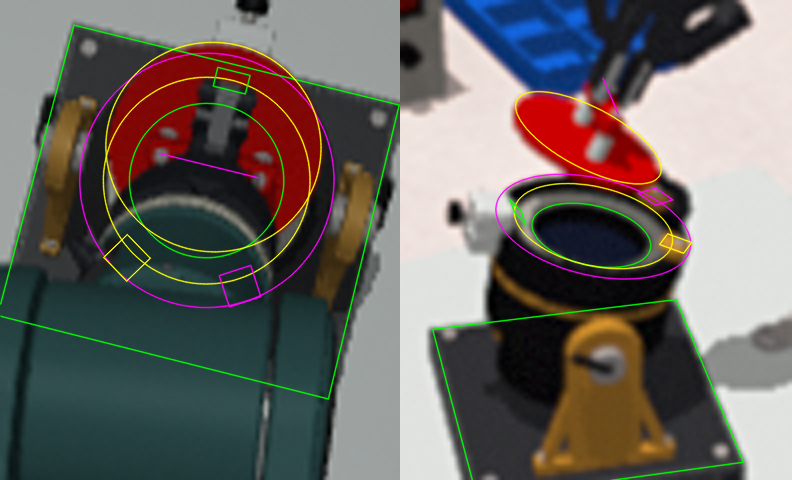

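The scene view suggests the cover isn't quite where the rigid prediction puts it. I'll fit its actual pose in the hand.

```bash
cat > fitc.py <<'E'
from geo import *
from scipy.optimize import least_squares
import sys
tag=sys.argv[1]
h=np.load("hover.npz");R=Ro.from_rotvec(h["rv"]).as_matrix();Rc=np.c_[R[:,0],-R[:,1],-R[:,2]];P=h["pos"]-.015*Rc[:,2]
hull={}
for n in C:
    im=cv2.imread(f"pics/{n}{tag}.png");v=cv2.cvtColor(im,cv2.COLOR_BGR2HSV)
    m=((v[...,0]<6)|(v[...,0]>174))&(v[...,1]>180)&(v[...,2]>45)
    c0=proj(n,P)[0];yy,xx=np.mgrid[:480,:640];m&=np.hypot(xx-c0[0],yy-c0[1])<50
    k=8;M=cv2.resize(m.astype(np.uint8)*255,None,fx=k,fy=k,interpolation=cv2.INTER_LINEAR)
    c=max(cv2.findContours((M>127).astype(np.uint8),0,cv2.CHAIN_APPROX_NONE)[0],key=cv2.contourArea)[:,0]
    H=cv2.convexHull(c.astype(np.float32));d=np.array([cv2.pointPolygonTest(H,(float(a),float(b)),True) for a,b in c])
    hull[n]=((c+.5)/k-.5)[d<8][::6];print(n,len(hull[n]),hull[n].min(0),hull[n].max(0))
def res(q,full=False):
    Rd=Rc@Ro.from_rotvec(q[:3]).as_matrix();Pd=P+Rc@q[3:6];r=[]
    for i,n in enumerate(C):
        pts=np.r_[circ(.055,.008),circ(.055,.002),circ(.0535,0)]
        hh=cv2.convexHull((proj(n,Pd+pts@Rd.T)+q[6+2*i:8+2*i]).astype(np.float32))[:,0]
        d=cdist(hull[n],hh);r.append(np.tanh(d/3)*3/np.sqrt(len(d)/20))
        if full:print(n,np.median(abs(d)),np.round(np.percentile(d,[5,25,75,95]),2))
    return np.r_[np.concatenate(r),q[:3]/[.15,.03,.05],q[3:6]/[.001,.003,.002],q[6:]/.7]
b=least_squares(res,np.zeros(10),x_scale=np.r_[[.05]*3,[.002]*3,[1]*4]);res(np.zeros(10),True);res(b.x,True)
print("rot",np.round(b.x[:3],3),"trans mm",np.round(b.x[3:6]*1e3,2),"img",np.round(b.x[6:],2),b.cost)
E
python3 fitc.py 1
python3 - <<'E'
import cv2
im=cv2.imread("pics/scene1.png");cv2.imwrite("pics/s1z.png",cv2.resize(im[165:235,250:340],None,fx=8,fy=8,interpolation=cv2.INTER_CUBIC))
E
```

```text
top 153 [321.5625 176.5625] [375.4375 222.1875]
scene 83 [278.5625 183.5625] [314.4375 208.4375]
top 0.7515801068433344 [-0.68  0.03  1.17  1.94]
scene 0.979991329947005 [-3.54 -0.87  1.03  1.59]
top 0.4698548718472033 [-0.48  0.08  0.81  1.35]
scene 0.7314422573693456 [-3.91 -0.49  0.9   1.47]
rot [ 0.003 -0.001 -0.002] trans mm [-1.37 -0.68 -1.45] img [-0.    0.01  0.   -0.  ] 16.86549524595409
```

View pics/s1z.png

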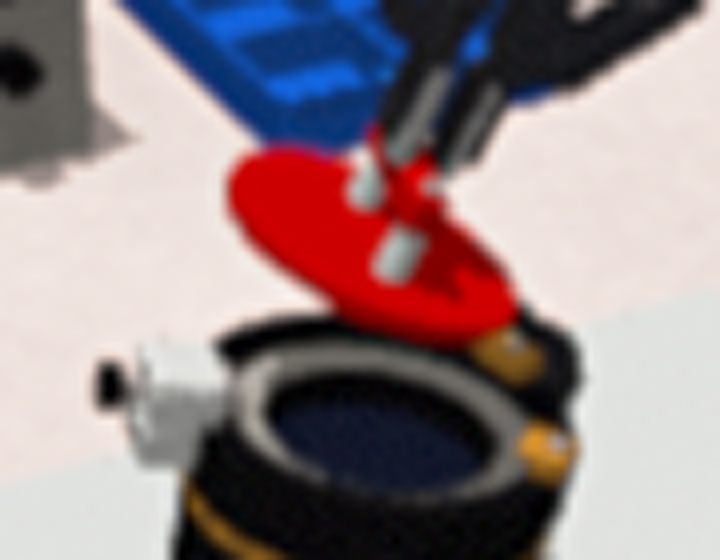

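```bash
python3 - <<'E'
s=open("fitc.py").read()
s=s.replace("b=least_squares(res,np.zeros(10),x_scale=np.r_[[.05]*3,[.002]*3,[1]*4])","sc=np.r_[[.1]*3,[.004]*3,[1]*4];b=least_squares(lambda u:res(sc*(u-10)),np.full(10,10.),diff_step=.003);b.x=sc*(b.x-10)")
s=s.replace("np.tanh(d/3)*3","np.tanh(d/2)*2").replace(" b.cost)"," b.cost)")
open("fitc.py","w").write(s)
f=open("fit.py").read()
f=f.replace('best=least_squares(res,p0,loss="soft_l1",x_scale=np.r_[.01,.01,.05,.05,.01,.01,.01,.01,1,1,1,1])\np=best.x',
'''sc=np.r_[.01,.01,.05,.1,.01,.01,.01,.01,1,1,1,1]
best=least_squares(lambda u:res(p0+sc*(u-10)),np.full(12,10.),loss="soft_l1",diff_step=.003)
p=p0+sc*(best.x-10);cov=np.linalg.inv(best.jac.T@best.jac);print("sig",sc*np.sqrt(np.diag(cov))*.4)''')
f=f.split("# cover")[0]
open("fit2.py","w").write(f.replace("p[8:]/1.0","p[8:]/.5"))
E
python3 fitc.py 1; python3 fit2.py
```

```text
top 153 [321.5625 176.5625] [375.4375 222.1875]
scene 83 [278.5625 183.5625] [314.4375 208.4375]
top 0.7515801068433344 [-0.68  0.03  1.17  1.94]
scene 0.979991329947005 [-3.54 -0.87  1.03  1.59]
top 0.3080950843623152 [-0.37 -0.05  0.58  0.96]
scene 0.5315922947874686 [-4.88 -0.21  0.6   1.21]
rot [ 0.018 -0.037 -0.   ] trans mm [-0.7  -0.47 -1.23] img [0.13 0.57 0.03 0.57] 10.600700422385101
85
top bore 1199 ((346.7208557128906, 209.97952270507812), (38.91278076171875, 39.042667388916016), 36.15872573852539)
50
scene bore 1210 ((303.60491943359375, 240.24343872070312), (33.518211364746094, 70.5810775756836), 145.09254455566406)
sig [0.00066993 0.0005159  0.00326498 0.01231188 0.00041185 0.00045936
 0.00068807 0.00063787 0.18691072 0.17724951 0.15470234 0.14882094]
[ 0.2 -0.2 -0.1 -0.1 -0.1 -0.1 -0.   0. ]
[0.  0.1 0.1 0.4 0.2 0.2]
[ 0.3  0.  -0.4  0.1]
[ 0.7  0.  -0.4  0.3]
0.24
[0.4 0.1 0.8 0.2 0.6 0.2 0.1 0.1 0.4 0.4 0.7]
[ 0.6239 -0.0515 -0.2729  0.2228  0.0831  0.0929 -0.0017  0.0627  0.0249
  0.1007 -0.091   0.2182] 2.3751359626332116
seat [ 0.61409906 -0.04875641  0.16286322]
```

```bash
sed -i 's#p\[8:\]/.5#(p[8:]-[.13,.6,.03,.75])/.2#' fit2.py; python3 fit2.py | tail -9
```

```text
[ 0.3 -0.  -0.1  0.1 -0.1 -0.   0.   0.1]
[-0.   0.6 -0.1  0.9  0.1  0.7]
[ 0.3  0.  -0.2  0.1]
[ 0.7  0.  -0.5  0.2]
0.25
[-0.2 -0.2  0.5  0.   0.8  0.1  0.7  0.   0.3  0.4  0.2]
[ 6.234e-01 -5.110e-02 -2.736e-01  1.933e-01  8.300e-02  9.280e-02
 -4.000e-04  6.300e-02  1.046e-01  5.677e-01  5.100e-02  6.736e-01] 2.7013991619054227
seat [ 0.61491746 -0.0487397   0.1631429 ]
```

```bash
cat >> geo.py <<'E'
def go(p,cx,g,th,vel=.03,f=None,cy=0.):
    """line to cover pose with its low lower edge g above the ledge; prints result in seat frame"""
    P,R=seatcover(p,cx,g+.0535*np.sin(th),th,cy);pos,rv=toolpose(P,R)
    hit=ctrl.move_l(pos,rv,vel=vel,f_stop=f);return rep(p,hit)
def rep(p,hit=None):
    s=ctrl.state();T,F,S,R=tele(p);Rt=Ro.from_rotvec(s["tcp_rot"]).as_matrix();Rc=np.c_[Rt[:,0],-Rt[:,1],-Rt[:,2]]
    d=R.T@(s["eef_pos"]-.015*Rc[:,2]-S);e=Ro.from_matrix(R.T@Rc).as_rotvec();th=-e[1]
    print("t%.2f hit %s cx,cy,cz %s g %.2f rot %s F_seat %s Tq %s w%.4f"%(s["t"],hit,np.round(d*1e3,2),d[2]*1e3-53.5*np.sin(th),np.round(e,3),np.round(R.T@s["force"],2),np.round(R.T@s["torque"],2),s["width"]))
    return hit,d,th
E
python3 - <<'E'
from geo import *
p=np.load("tele.npy")
go(p,.009,.045,.27,.06,8)
go(p,.0075,.010,.27,.04,6)
ctrl.sleep(.2);rep(p)
go(p,.007,-.005,.27,.012,3);ctrl.sleep(.1);rep(p)
E
```

```text
t10.02 hit False cx,cy,cz [ 8.2  -0.12 58.35] g 44.15 rot [-0.    -0.269  0.   ] F_seat [-0.5   0.19 -1.41] Tq [ 0.    0.45 -0.02] w0.0109
t11.04 hit False cx,cy,cz [ 7.84  0.05 24.73] g 10.42 rot [ 0.    -0.271  0.   ] F_seat [-0.05 -0.36 -1.36] Tq [0.05 0.43 0.01] w0.0109
t11.24 hit None cx,cy,cz [ 7.77  0.04 24.74] g 10.43 rot [ 0.    -0.271 -0.   ] F_seat [-0.06  0.04 -2.48] Tq [0.02 0.42 0.01] w0.0110
t12.09 hit True cx,cy,cz [ 8.07  0.   14.31] g -0.08 rot [ 0.    -0.272  0.   ] F_seat [ 1.56 -0.05  2.21] Tq [ 0.02 -0.08 -0.04] w0.0106
t12.19 hit None cx,cy,cz [ 8.04  0.   14.29] g -0.09 rot [ 0.    -0.272  0.   ] F_seat [2.72 0.97 4.08] Tq [ 0.   -0.28  0.04] w0.0107
```

```bash
python3 - <<'E'
from geo import *
p=np.load("tele.npy")
go(p,.0065,.0006,.265,.02)
h,_,_=go(p,.0025,.0006,.235,.02,5)
if not h: h,_,_=go(p,-.005,.0006,.205,.015,5)
ctrl.sleep(.2);rep(p)
for n in C: cv2.imwrite(f"pics/{n}2.png",camera(n)[:,:,::-1])
im=cv2.imread("pics/scene2.png");cv2.imwrite("pics/s2z.png",cv2.resize(im[170:250,245:345],None,fx=7,fy=7,interpolation=cv2.INTER_CUBIC))
E
```

```text
t12.47 hit False cx,cy,cz [ 6.610e+00 -1.000e-02  1.456e+01] g 0.54 rot [ 0.    -0.265 -0.   ] F_seat [1.18 0.41 1.43] Tq [ 0.02 -0.06  0.01] w0.0110
t12.82 hit False cx,cy,cz [ 2.62 -0.02 12.92] g 0.47 rot [-0.    -0.235 -0.   ] F_seat [ 1.74 -1.    1.67] Tq [ 0.04 -0.1  -0.01] w0.0110
t13.30 hit True cx,cy,cz [-1.73  0.2  13.11] g 1.78 rot [ 0.001 -0.213  0.   ] F_seat [ 2.85 -0.35 -1.19] Tq [-0.01 -0.33  0.08] w0.0111
t13.50 hit None cx,cy,cz [-1.64  0.15 13.04] g 1.70 rot [ 0.001 -0.214  0.   ] F_seat [ 3.18 -0.53 -0.55] Tq [ 0.05 -0.13  0.07] w0.0109
```

View pics/s2z.png

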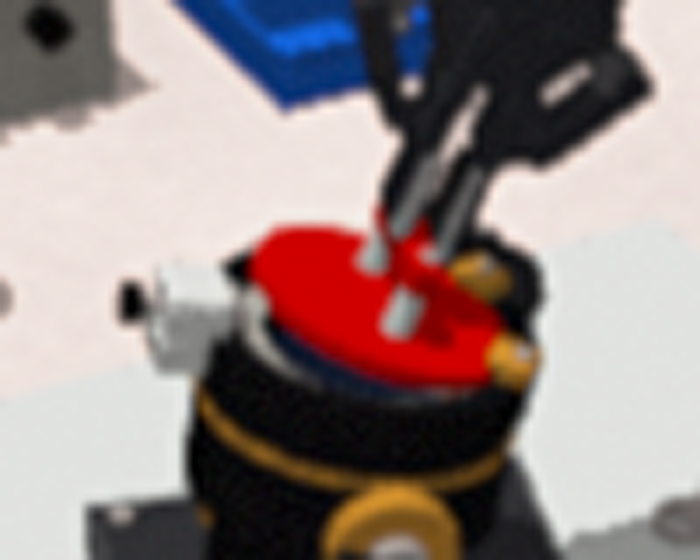

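The picture shows the low edge under both gold claws (about (480,270) and (515,360)) with the high edge still above the catch. I'll lower it onto the catch gently.

```bash
python3 - <<'E'
from geo import *
p=np.load("tele.npy")
go(p,-.001,.0004,.205,.01,4)
h,_,_=go(p,-.001,.0003,.11,.012,4);ctrl.sleep(.2);rep(p)
E
```

```text
t14.00 hit False cx,cy,cz [-0.62  0.06 11.7 ] g 0.77 rot [ 0.    -0.206 -0.   ] F_seat [ 1.72 -0.34  1.37] Tq [ 0.09 -0.15  0.  ] w0.0108
t14.44 hit True cx,cy,cz [-0.59  0.08  7.05] g 1.04 rot [ 0.    -0.113 -0.   ] F_seat [-1.72 -1.36  3.79] Tq [ 0.02  0.35 -0.03] w0.0106
t14.64 hit None cx,cy,cz [-0.53  0.14  7.03] g 0.93 rot [ 0.    -0.114  0.   ] F_seat [-2.04 -0.42  5.1 ] Tq [-0.02  0.42  0.03] w0.0110
```

```bash
python3 - <<'E'
from geo import *
p=np.load("tele.npy")
ctrl.grip(.045);ctrl.sleep(.2);rep(p)
s=ctrl.state();z=Ro.from_rotvec(s["tcp_rot"]).as_matrix()[:,2]
print(ctrl.move_l(s["eef_pos"]-.07*z,vel=.1,f_stop=6))
T,F,S,R=tele(p)
Rt=np.c_[R[:,1],R[:,0],-R[:,2]]   # jaws along seat y
for g in(1,-1):
    rv=Ro.from_matrix(Rt*[g,g,1]).as_rotvec();pos=S+R@[.031,0,.085];j=ctrl.solve_ik(pos,rv);print(g,None if j is None else np.round(j,2))
print(ctrl.state()["t"],np.round(ctrl.state()["force"],2))
for n in C: cv2.imwrite(f"pics/{n}3.png",camera(n)[:,:,::-1])
im=cv2.imread("pics/scene3.png");cv2.imwrite("pics/s3z.png",cv2.resize(im[170:250,245:345],None,fx=7,fy=7,interpolation=cv2.INTER_CUBIC))
E
```

```text
t15.27 hit None cx,cy,cz [-0.12  0.09  6.7 ] g 0.57 rot [ 0.    -0.115 -0.   ] F_seat [ 0.58 -0.16  0.36] Tq [ 0.01  0.14 -0.  ] w0.0449
False
1 [-0.16  0.12  1.26 -0.02  1.57 -1.46]
-1 [-0.16  0.12  1.26 -0.02  1.57  1.68]
16.1167 [-0.22 -0.24 -0.41]
```

View pics/s3z.png

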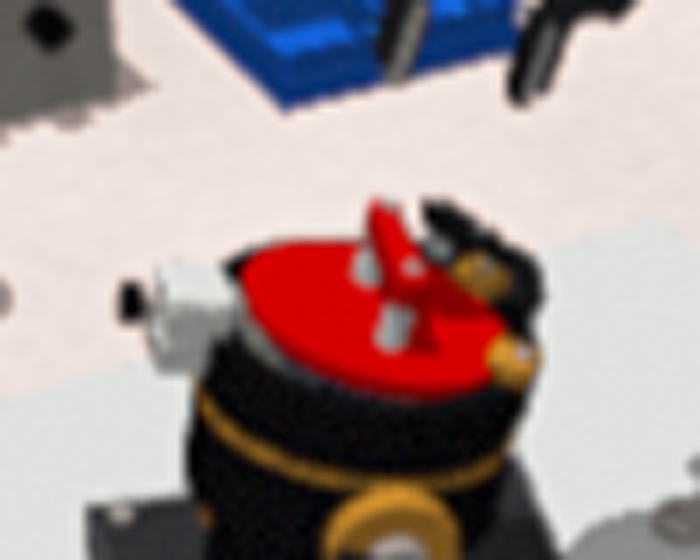

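The cover now rests on the catch at about (245,300) with its low edge under the claws, and the gripper is clear. Next I'll press at the press point with the fingers closed.

```bash
cat > press.py <<'E'
from geo import *
p=np.load("tele.npy");T,F,S,R=tele(p)
rv=Ro.from_matrix(np.c_[R[:,1],R[:,0],-R[:,2]]).as_rotvec();X=.031
def st(m):
    s=ctrl.state();d=R.T@(s["eef_pos"]-S);print(m,"t%.2f"%s["t"],np.round(d*1e3,2),np.round(R.T@s["force"],1),np.round(R.T@s["torque"],2));return d,R.T@s["force"]
ctrl.move_to(S+R@[X,0,.085],rv);ctrl.grip(0,40);st("above")
ctrl.move_l(S+R@[X,0,.030],rv,vel=.06,f_stop=8);ctrl.sleep(.2);_,f0=st("near")
h=ctrl.move_l(S+R@[X,0,.012],rv,vel=.012,f_stop=3);st(h)
z=.012
if h:
    d,_=st("contact");z=d[2]
    while z>.0025:
        z-=.001;ctrl.move_l(S+R@[X,0,z],rv,vel=.015,f_stop=15);d,f=st("z%.1f"%(z*1e3))
        if f[2]-f0[2]>21 : break
E
python3 press.py
```

```text
above t18.13 [3.099e+01 1.000e-02 8.506e+01] [ 0.4  0.4 -0. ] [-0.01  0.07 -0.02]
near t19.40 [31.34  0.04 30.61] [-0.2  0.4 -0.7] [0.02 0.09 0.01]
False t21.05 [3.107e+01 1.000e-02 1.215e+01] [-0.3 -0.2 -0.6] [ 0.03  0.13 -0.06]
```

```bash
cat > press2.py <<'E'
exec(open("press.py").read().split("ctrl.move_to")[0])
_,f0=st("now");h=ctrl.move_l(S+R@[X,0,.005],rv,vel=.01,f_stop=3);d,_=st(h)
z=d[2]
while h and z>.0005:
    z-=.001;ctrl.move_l(S+R@[X,0,z],rv,vel=.015,f_stop=15);d,f=st("z%.1f"%(z*1e3))
    if f[2]-f0[2]>19 : break
E
python3 press2.py
```

```text
now t21.05 [3.107e+01 1.000e-02 1.215e+01] [-0.3 -0.2 -0.6] [ 0.03  0.13 -0.06]
False t21.90 [31.03  0.    5.03] [0.4 0.2 0.4] [-0.04  0.03 -0.08]
```

```bash
python3 - <<'E'
from geo import *
print(ctrl.state()["width"])
for n in C: cv2.imwrite(f"pics/{n}4.png",camera(n)[:,:,::-1])
im=cv2.imread("pics/scene4.png");a=cv2.resize(im[160:250,245:345],None,fx=5,fy=5,interpolation=cv2.INTER_CUBIC)
im=cv2.imread("pics/top4.png");b=cv2.resize(im[160:250,310:370],None,fx=5,fy=5,interpolation=cv2.INTER_CUBIC)
cv2.imwrite("pics/v4.png",np.hstack([a,b]))
E
```

```text
8.176496193800978e-05
```

View pics/v4.png

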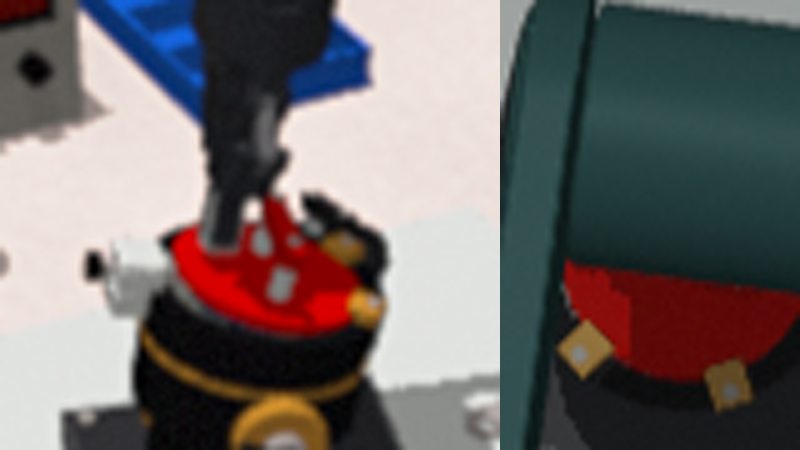

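The fingertips appear to be just at the disc surface, at about (220,245), and the force is only starting to rise. I'll carry on in small steps under force guard.

```bash
cat > press3.py <<'E'
exec(open("press.py").read().split("ctrl.move_to")[0])
d,f0=st("now");z=.005
while z>-.008:
    z-=.001;ctrl.move_l(S+R@[X,0,z],rv,vel=.01,f_stop=8);ctrl.sleep(.05);d,f=st("z%.1f"%(z*1e3))
    if f[2]-f0[2]>6 : break
E
python3 press3.py
```

```text
now t22.00 [3.109e+01 1.000e-02 5.140e+00] [-0.7  0.3  1. ] [0.04 0.06 0.  ]
z4.0 t22.30 [ 3.097e+01 -2.000e-02  3.930e+00] [-1.   0.  -0.1] [-0.04  0.08 -0.01]
z3.0 t22.60 [ 3.094e+01 -3.000e-02  2.930e+00] [ 1.  -0.2  0.6] [-0.01  0.12  0.01]
z2.0 t22.90 [3.094e+01 1.000e-02 1.920e+00] [-0.5  0.6 -0. ] [0.   0.13 0.04]
z1.0 t23.20 [ 3.097e+01 -1.000e-02  9.500e-01] [0.2 0.2 0.7] [0.03 0.06 0.01]
z0.0 t23.50 [ 3.096e+01 -1.000e-02 -8.000e-02] [-0.1 -0.4 -0.7] [0.01 0.06 0.03]
z-1.0 t23.80 [ 3.095e+01 -2.000e-02 -1.070e+00] [0.8 0.5 0.6] [ 0.01  0.11 -0.04]
z-2.0 t24.10 [ 3.095e+01 -1.000e-02 -2.060e+00] [-0.2 -0.4 -0.9] [-0.01  0.09  0.05]
z-3.0 t24.40 [ 3.096e+01 -2.000e-02 -3.070e+00] [-0.5 -0.2  0.2] [-0.03  0.06  0.02]
z-4.0 t24.70 [30.95  0.   -4.07] [0.8 0.1 0.2] [-0.03  0.1  -0.02]
z-5.0 t25.00 [ 3.103e+01  3.000e-02 -4.960e+00] [-0.4  0.4  0.2] [0.03 0.07 0.03]
z-6.0 t25.30 [ 3.115e+01  3.000e-02 -5.460e+00] [-0.9  0.3  3.5] [0.01 0.21 0.01]
z-7.0 t25.60 [31.27  0.07 -6.  ] [-1.7  0.1  5.8] [0.   0.36 0.03]
z-8.0 t25.90 [31.33  0.12 -6.75] [-2.4 -0.8  7. ] [-0.02  0.42  0.  ]
```

Contact only came at z ≈ -5 mm, which isn't what I expected. I'll take one look with the TCP and model overlaid to see what is touching.

```bash
python3 - <<'E'
from geo import *
from ov import overlay
p=np.load("tele.npy");T,F,S,R=tele(p);s=ctrl.state()
im=camera("scene")[:,:,::-1].copy();cv2.imwrite("pics/scene5.png",im)
Rt=Ro.from_rotvec(s["tcp_rot"]).as_matrix();o=s["eef_pos"]
ax=np.array([[0,0,-.08],[0,0,0],[.0145,0,0],[-.0145,0,0],[0,0,0],[0,.011,0],[0,-.011,0]])@Rt.T+o
ex=[ax]
for th in(0,.115):
    P,Rc=seatcover(p,-.0005,.0535*np.sin(th),th)
    ex+= [P+circ(.055,.008)@Rc.T, P+np.array([[0,.033,.042],[0,-.033,.042]])@Rc.T]
x0,y0,w,h=255,150,80,100
A=cv2.resize(im[y0:y0+h,x0:x0+w],None,fx=5,fy=5,interpolation=cv2.INTER_CUBIC)
B=overlay(im,"scene",p,p[10:12],5,x0,y0,w,h,ex)
cv2.imwrite("pics/v5.png",np.hstack([A,B]))
E
```

```text
(no output)
```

View pics/v5.png

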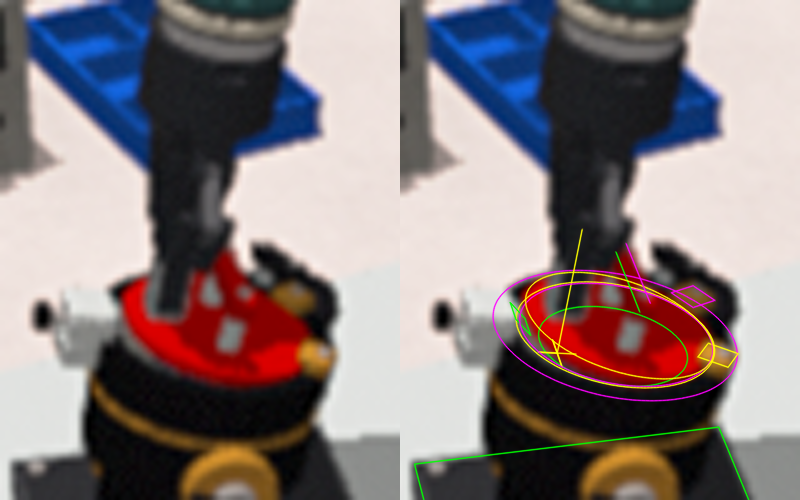

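The overlay puts the shut fingertips about 18 mm short of the nominal TCP, touching the disc between handle and catch. The force and torque also put the contact on the tool axis, not on the handle. I'll continue the press with a 22 N cap.

```bash
cat > press4.py <<'E'
exec(open("press.py").read().split("ctrl.move_to")[0])
d,f=st("now");z=-.008;peak=0
while z>-.024:
    z-=.001;ctrl.move_l(S+R@[X,0,z],rv,vel=.012,f_stop=9);ctrl.sleep(.05);d,f=st("z%.1f"%(z*1e3))
    if f[2]>20 or (peak>6 and f[2]<peak-4): break
    peak=max(peak,f[2])
E
python3 press4.py
```

```text
now t25.95 [31.34  0.08 -6.77] [-1.6 -0.2  6.6] [-0.06  0.43  0.03]
z-9.0 t26.25 [31.44  0.12 -6.91] [-4.3 -1.2  9.6] [-0.04  0.55 -0.01]
z-10.0 t26.55 [31.46  0.17 -8.28] [-3.  -0.2  7.7] [-0.07  0.5  -0.04]
z-11.0 t26.85 [31.54  0.18 -8.53] [-3.3 -0.7 10. ] [-0.02  0.7   0.01]
z-12.0 t27.15 [31.65  0.2  -8.62] [-5.5  0.2 12.9] [-0.05  0.9  -0.05]
z-13.0 t27.45 [31.86  0.24 -9.14] [-5.8 -0.2 14.3] [-0.11  0.9  -0.06]
z-14.0 t27.75 [ 30.48  -0.08 -15.04] [-0.7 -0.4 -0.3] [-0.02  0.08 -0.03]
```

The force fell from 14 N to 0 with a 6 mm drop, which is the catch snapping. I'll press lightly once more to check, then retreat and look.

```bash
cat > fin.py <<'E'
exec(open("press.py").read().split("ctrl.move_to")[0])
h=ctrl.move_l(S+R@[X,0,-.021],rv,vel=.012,f_stop=10);ctrl.sleep(.1);st(h)
ctrl.move_l(S+R@[X,0,.05],rv,vel=.1);st("up")
s=ctrl.state();ctrl.goto_joints(np.r_[s["joints"][0]-.75,s["joints"][1:]]+[0,-.15,0,0,0,0]);st("away")
from ov import overlay
p=np.load("tele.npy");P,Rc=seatcover(p,0,0,0);ex=[P+circ(.055,.008)@Rc.T,P+circ(.055,.008)@Rc.T]
im={n:camera(n)[:,:,::-1].copy() for n in C}
for n in C:cv2.imwrite(f"pics/{n}6.png",im[n])
up=lambda i,x,y,w,h:cv2.resize(i[y:y+h,x:x+w],None,fx=5,fy=5,interpolation=cv2.INTER_CUBIC)
A=up(im["scene"],255,180,80,55);B=overlay(im["scene"],"scene",p,p[10:12],5,255,180,80,55,ex)
D=up(im["top"],308,165,80,62);E=overlay(im["top"],"top",p,p[8:10],5,308,165,80,62,ex)
cv2.imwrite("pics/v6.png",np.vstack([np.hstack([A,B]),np.hstack([D,E])]))
E
python3 fin.py
```

```text
True t28.20 [ 30.56  -0.08 -15.91] [ 1.  -0.3  3.4] [-0.03  0.06 -0.02]
up t29.02 [ 3.041e+01 -4.000e-02  4.914e+01] [-0.1  0.2 -0.1] [ 0.01  0.09 -0.03]
away t30.70 [ -49.37 -447.56  160.21] [ 0.1 -0.1 -0. ] [ 0.08  0.11 -0.04]
```

View pics/v6.png

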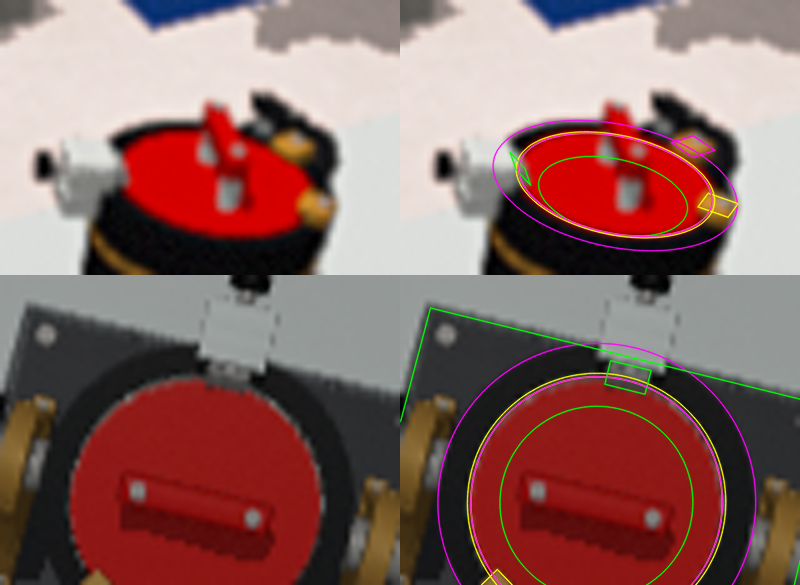

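```bash
python3 - <<'E'
from bench import ctrl
import cv2,numpy as np
a,b=[cv2.cvtColor(cv2.imread(f"pics/top{i}.png"),cv2.COLOR_BGR2GRAY).astype(np.float32) for i in(0,6)]
for n,(x,y,w,h) in {"foot":(300,225,90,45),"tools":(265,275,135,90),"black cap":(420,265,50,50),"small red+pink":(205,215,60,55)}.items():
    print(n,cv2.phaseCorrelate(a[y:y+h,x:x+w],b[y:y+h,x:x+w]))
ctrl.job_done();print(ctrl.state()["t"])
E
```

```text
foot ((0.0007825340907814393, 0.2955464712042364), 0.7130698105140969)
tools ((0.46197139921697783, -0.014572232665742035), 1.0044985273541738)
black cap ((-0.01695186561431683, -0.0315677474226419), 1.0101100158691407)
small red+pink ((0.0004933615989237694, -0.0013419800013636518), 0.9946019675996568)
the job is handed in; nothing more can be done
the job is handed in; nothing more can be done
```

The red cover is on the telescope. Its low edge is under both gold claws, it lies flat, and the spring catch has snapped over its high edge. I handed the job in at about 31 s, with the arm moved well clear. The system gives no verdict, so this rests on my own checks.

- **How it went:** I gripped the cover by its handle and tilted it to about 0.27 rad until its low edge touched the ledge. I then slid it under the claws to the wall, levelled it onto the catch and released it. I pressed at the press point with closed fingers.
- **Snap:** The force built to about 14 N, below the 25 N the clamp holds, then fell to zero as the cover dropped 6 mm. A second, light press met a hard stop 0.9 mm lower.
- **Final pictures:** The cover's rim matches the outline of a fully seated cover in both cameras, with the catch nose over its edge.
- **What disagreed:**
  - The press touched the disc about 24 mm deeper than the nominal fingertip position. The shut fingertips appear to end that far short of it. I checked this with a picture and the torque reading before pressing on.
  - The before/after image comparison showed no shift at the black cap or in a crop that took in the pink look-alike.
  - It showed apparent shifts of 0.3 px at the telescope foot and 0.5 px at the screwdriver and spanner. I put these down to changed shadows and the arm in view, and did not check further.

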